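# Put the stray tape-machine spares back in the caddy

### The arm

A 6-joint arm with a two-finger parallel gripper is mounted at the origin on the work surface. World frame = base frame: x ahead of the robot, y to its left, z up, the work surface at z = 0. Lengths are in mm, angles in degrees, forces in N, time in s.
With the tool pointing down it reaches from about 300 to 850 mm from the base axis. Payload 4.2 kg.
Tool frame: the origin (TCP) lies midway between the tips of the shut fingers; the grasp point (between the pads) lies 19 mm behind it (env.grip_depth is the distance from the TCP to the grasp point, in mm); z points along the fingers, y is the line along which they close (so a half turn about z gives the same grasp; the last joint's range is limited). The gripper opens to 91 mm and grips with 3 to 60 N. Pads are 32 mm wide; open, the fingers measure 118 mm over their backs; the gripper's body (76 mm by 178 mm) begins 60 mm behind the grasp point.
Start: joints at [-73.281, 18.312, 89.639, -0, 72.044, -1.146], TCP at [176.397, -547.291, 213.976] pointing down, gripper open.
Joint ranges: [-177.97, 177.97], [-48.28, 115.42], [12.27, 149.76], [-77.06, 257.06], [2.81, 150.46], [-146.56, 146.56]. Speed limits (degrees/s): [147.25, 147.25, 180, 180, 180, 180].

### API

Orientations are given as [roll, pitch, yaw] about the fixed x, y, z axes, in that order (R = Rz(yaw) Ry(pitch) Rx(roll)).
In Python, from workcell import env, eyes gives the robot as it stands.
- The arm moves only by the tool send_rows, never from a script. Its argument "motion" is a list of rows, each a list of 7 numbers: the shift along the world's x, y, z normalised to -1 to 1, where 1 is 0.5 m, then the turn, a rotation vector about the world's x, y, z normalised to -1 to 1, where 1 is 60 degrees, then the opening, from -1 (shut) to 1 (fully open). A call has 1 to 20 rows; each row is the pose to reach, as a shift and turn from the pose commanded when the call began; what a row does not reach only later rows make up. A row lasts 1/8 s, in which the tool goes at most 62.5 mm and 10.7 degrees, less where a joint would pass 70% of its speed; a pose out of reach is approached as far as the arm can. A call with a number of a shift or a turn outside -1 to 1 is refused whole. A call with a gripper value outside its range is refused whole. The fingers move at their own pace and stop on an object; "squeeze" is the grip in N (left out, the last holds). Time passes only in rows, so rows that repeat a pose let the fingers close. It gives the time, the measured TCP pose, the force, the opening and the grip force at its end, in the units of the state.
- env.state(): the state, without advancing time (a new reading comes with each control period).
- eyes.grab_frame(name): name is "scene" or "top" or "wrist"; returns a dict with "pixels" (480x640x3 uint8, red, green, blue), "depth" (480x640 float32, mm along the optical axis (not along the pixel's ray), 0 where there is no reading), "fx", "fy", "cx", "cy" (pixels), "R" (3x3) and "t" (3): a world point X has camera coordinates R X + t; the wrist camera has in their place "T_tool_cam" (4x4, takes a point from camera to tool coordinates, whose origin is the TCP and whose axes are the flange's). Camera axes: x right, y down, z forward; pixel columns grow to the right and rows downward; lengths in mm; the calibration is good to about 2 mm. A picture is of the moment at which its call begins: read the wrist's pose just before it.
- env.job_done(): hands the job in; it is judged then, once.
The state is a dict: "time_s": time; "qpos": joint angles; "qvel": joint speeds; "effort": joint torques, N m; "ee_pos": TCP position; "ee_rot": TCP orientation; "force": force on the tool from outside, world axes, zero at the start; "torque": the same for the moment, N m; "gripper_width": finger opening in mm; "gripper_force": force on a finger pad.
Only numpy, scipy, OpenCV 4.12 (cv2) and the standard library are available. Lean on these libraries where they do the work, as an engineer would, in place of code of your own. Each camera call takes 0.05 s, during which the arm holds its last target. There are 200 camera calls.

### The job

Four tape-machine spares are scattered on the bench: a pinch roller, a tape guide, a reel-lock knob and a tape head. Stand each one upright in the empty front compartment of the caddy bin that already holds its own kind. The tapered rubber foot and the plain can capacitor only look like spares: leave them where they stand.

Things in the scene. Friction and masses are not known exactly. Their poses are not given: they have to be found in the camera images.
- pinch_roller_center (a point): Pinch roller: black rubber cylinder, straight sides, 48 mm diameter, with a bright 28 mm aluminium hub standing 5 mm proud of the top (46 mm high in all), dark bore in the hub; about 150 g. Stands upright and loose on the bench; the point is its centre, half-way up; z up.
- tape_guide_center (a point): Tape guide: metal spool 48 mm high, two 43 mm round flanges 7 mm thick at top and bottom, 31 mm waist between; dark 19 mm bearing with a small brass axle on top; about 120 g. Stands upright and loose on the bench; the point is its centre, half-way up; z up.
- reel_knob_center (a point): Reel-lock knob: black plastic, three round lobes, 43 mm high, bright 24 mm disc on top; lobes of 11 mm radius centred 20 mm out, one along its +x, the others 120 degrees either side; 52 mm wide along x (+31 to -21), 57 mm along y; about 80 g. Stands upright and loose on the bench; the point is its centre, half-way up; z up.
- tape_head_center (a point): Tape head: steel block on a dark base plate, 43 mm high, flat sides 29 mm apart along its y, 43 mm long along its x, rounded face with a dark line towards -x, black patch with small brass pins on top; about 150 g. Stands upright and loose on the bench; the point is its centre, half-way up; z up.
- rubber_foot_center (a point): Look-alike, to be left: rubber equipment foot, black cone from 48 mm below to 36 mm on top, 38 mm high, no bright hub, only a small dark screw in the middle. Stands upright and loose on the bench; the point is its centre, half-way up; z up. Other low clutter (splicing block, screwdriver, small reel, brush) is under 35 mm high and 50 mm or more from each part's centre.
- capacitor_center (a point): Look-alike, to be left: can capacitor, smooth aluminium cylinder 43 mm in diameter, 48 mm high, no flanges, three dark lines crossing on top like a star. Stands upright and loose on the bench; the point is its centre, half-way up; z up. A bottle, jar, tins and machines stand farther out at the sides and back.
- roller_bin_front (a point): Bin of the pinch rollers. Low white bin, fixed in the caddy, 4 bins side by side (100 mm apart) in any order. Point: centre of the floor of its empty front compartment, 6 mm above the bench; x to the rear, y across, z up. Compartment 92 mm along x, 95 across; walls 18 mm high, 2 thick. Behind it (+x) a rear compartment with fixed stock, two pinch rollers up to 48 mm tall, 80 mm off.
- guide_bin_front (a point): Bin of the tape guides. Low white bin, fixed in the caddy, 4 bins side by side (100 mm apart) in any order. Point: centre of the floor of its empty front compartment, 6 mm above the bench; x to the rear, y across, z up. Compartment 92 mm along x, 95 across; walls 18 mm high, 2 thick. Behind it (+x) a rear compartment with fixed stock, two tape guides up to 48 mm tall, 80 mm off.
- knob_bin_front (a point): Bin of the reel-lock knobs. Low white bin, fixed in the caddy, 4 bins side by side (100 mm apart) in any order. Point: centre of the floor of its empty front compartment, 6 mm above the bench; x to the rear, y across, z up. Compartment 92 mm along x, 95 across; walls 18 mm high, 2 thick. Behind it (+x) a rear compartment with fixed stock, one reel-lock knob up to 48 mm tall, 80 mm off.
- head_bin_front (a point): Bin of the tape heads. Low white bin, fixed in the caddy, 4 bins side by side (100 mm apart) in any order. Point: centre of the floor of its empty front compartment, 6 mm above the bench; x to the rear, y across, z up. Compartment 92 mm along x, 95 across; walls 18 mm high, 2 thick. Behind it (+x) a rear compartment with fixed stock, two tape heads up to 48 mm tall, 80 mm off.

How it is judged:
By the outcome, as a careful person would: the job done as asked, in the order asked, and still so for the second after the job is handed in, with the robot touching nothing.
It also fails if it takes over 96 s, if anything falls off the work surface, if the arm or the gripper's body presses on something with over 40 N, if the wrist force passes 120 N, or if a joint passes its speed limit or range.

## Working session

There is one attempt and no reset: what is moved stays moved. The work goes in short steps, Python scripts to look and compute and a tool call to move; the robot and the scene stay as the last step left them, time stands still between calls to the robot, and variables do not carry over. Pictures are saved under pics/ and viewed, at most 14 in all, crops included, and the job is handed in when it is done.

Besides the shell and the picture viewer there is one more tool, called after "Request:" by a JSON object that holds its "api" and its "payload", one argument or row to a line. send_rows: Moves the arm, as the interface text tells. Its arguments: {"type":"object","properties":{"motion":{"type":"array"},"squeeze":{"type":"number"}},"required":["motion"]}

```bash
ls; mkdir -p pics
cat > h.py <<'E'
import numpy as np, cv2
from workcell import env, eyes
def grab(n, name=None):
    f=eyes.grab_frame(n)
    if name: cv2.imwrite(f'pics/{name}.png', f['pixels'][:,:,::-1])
    return f
def cloud(f):
    h,w=f['depth'].shape; u,v=np.meshgrid(np.arange(w),np.arange(h)); z=f['depth']
    P=np.stack([(u-f['cx'])/f['fx']*z,(v-f['cy'])/f['fy']*z,z],-1)
    return (P-f['t'])@np.array(f['R'])   # R^T (P-t)
def ray(f,u,v,z):
    R=np.array(f['R']);t=np.array(f['t']); c=-R.T@t
    d=R.T@np.array([(u-f['cx'])/f['fx'],(v-f['cy'])/f['fy'],1.0])
    return c+d*(z-c[2])/d[2]
E
python3 - <<'E'
from h import *
import pickle
s=env.state(); print(s['ee_pos'],s['ee_rot'],s['gripper_width'],s['time_s'])
d={n:grab(n,n+'0') for n in ('top','scene')}
pickle.dump(d,open('f0.pkl','wb'))
for n in d: print(n,-np.array(d[n]['R']).T@d[n]['t'],d[n]['fx'])
E
```

```text
pics
[ 176.24983002 -546.80562776  213.12296898] [-1.79899112e+02 -3.90073448e-03  1.78641318e+01] 90.921108560109 0.0
top [401.19930571  23.98704865 969.21223613] 446.2846003076153
scene [1132.18067485   54.81961494  870.46917831] 489.1401162450247
```

View pics/top0.png

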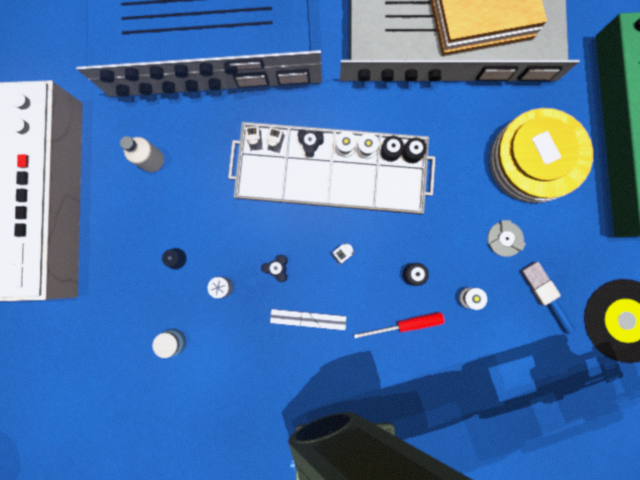

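View pics/scene0.png

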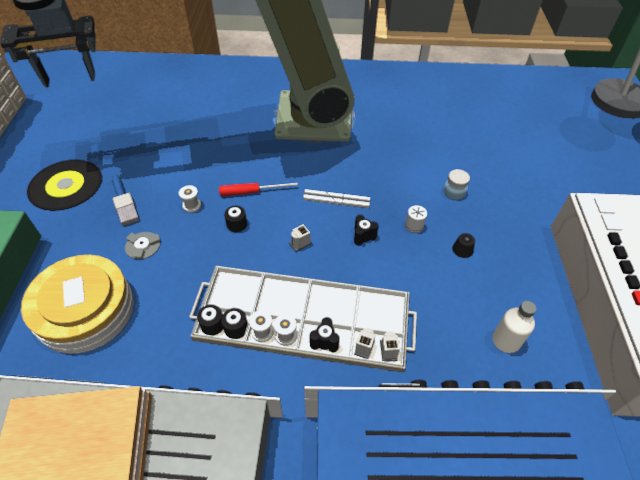

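The top view shows the tape head at about (343,253), knob (275,268), roller (415,273) and guide (474,298). The look-alikes are at (219,287) and (174,258). The bins run from left to right as head, knob, guide and roller. The scene view agrees.

```bash
cat > m.py <<'E'
from h import *
import pickle
d=pickle.load(open('f0.pkl','rb')); f=d['top']; C=cloud(f)
px=dict(knob=(275,268,43),head=(343,253,43),roller=(415,273,46),guide=(474,298,48),foot=(174,258,38),cap=(219,287,48))
for n,(u,v,h) in px.items():
    W=C[v-20:v+20,u-20:u+20].reshape(-1,3); print(n,'ray',ray(f,u,v,h).round(1),'bench z',np.median(W[:,2]).round(1),end=' ')
    T=W[W[:,2]>h-9]; 
    r=cv2.minAreaRect(T[:,:2].astype(np.float32)); e=cv2.minEnclosingCircle(T[:,:2].astype(np.float32))
    print(len(T),'zmax',np.percentile(T[:,2],90).round(1),'rect',np.round(r[0],1),np.round(r[1],1),round(r[2],1),'circ',np.round(e[0],1),round(e[1],1))
im=f['pixels']
for n,q in dict(L=(237,196),R=(427,212),TL=(244,123),TR=(430,137)).items(): print(n,ray(f,*q,20).round(1))
big=np.hstack([cv2.resize(im[c[1]-24:c[1]+24,c[0]-24:c[0]+24],(380,380),interpolation=cv2.INTER_CUBIC) for c in (px['knob'],px['head'])])
cv2.imwrite('pics/c1.png',big[:,:,::-1])
cv2.imwrite('pics/c2.png',cv2.resize(im[115:220,225:440],(795,388),interpolation=cv2.INTER_CUBIC)[:,:,::-1])
E
python3 m.py
```

```text
knob ray [428.8 133.1  43. ] bench z 1.8 417 zmax 46.2 rect [413.   95.4] [135.   52.1] 59.5 circ [416.5  93.3] 71.0
head ray [455.7  -8.9  43. ] bench z 1.3 241 zmax 46.5 rect [442.2   5.5] [31.4 84.3] 45.3 circ [435.6  -1.1] 42.6
roller ray [ 410.  -154.9   46. ] bench z 1.8 432 zmax 47.3 rect [410.1 -79.6] [206.7  45.3] 88.5 circ [406.3 -79.5] 103.6
guide ray [ 356.  -271.1   48. ] bench z 1.8 375 zmax 50.9 rect [ 366.6 -134.8] [322.5  40.7] 84.9 circ [ 374.3 -135.4] 161.7
foot ray [456.2 346.2  38. ] bench z 1.8 283 zmax 41.9 rect [421.7 199.7] [351.8  38.3] 77.1 circ [429.1 198. ] 176.3
cap ray [393. 249.  48.] bench z 1.8 354 zmax 51.0 rect [389.5 148.4] [247.8  41.1] 88.0 circ [394.3 148.2] 124.4
L [587.6 215.3  20. ]
R [ 539.3 -191.9   20. ]
TL [749.9 198.   20. ]
TR [ 703.4 -207.1   20. ]
```

View pics/c1.png

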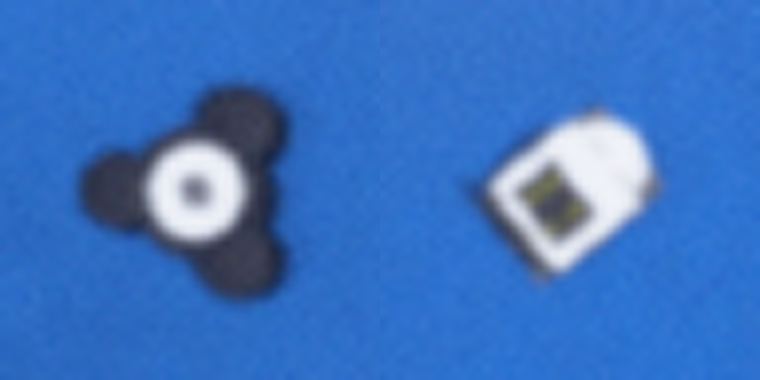

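View pics/c2.png

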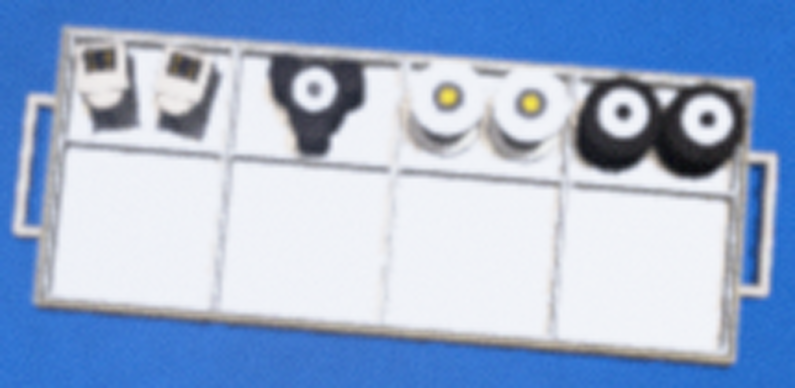

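```bash
cat > m2.py <<'E'
from h import *
import pickle
d=pickle.load(open('f0.pkl','rb'))
px=dict(roller=(415,273,46),guide=(474,298,48),knob=(275,268,43),head=(343,253,43))
f=d['top'];C=cloud(f)
for n,(u,v,h) in px.items():
    c=ray(f,u,v,h)
    for k in d:
        W=cloud(d[k]).reshape(-1,3)
        W=W[(np.hypot(W[:,0]-c[0],W[:,1]-c[1])<45)&(W[:,2]<h+9)&(W[:,2]>h-9)]
        r=cv2.minAreaRect(W[:,:2].astype(np.float32)); e=cv2.minEnclosingCircle(W[:,:2].astype(np.float32))
        print(n,k,len(W),'mean',W.mean(0).round(1),'rect',np.round(r[0],1),np.round(r[1],1),round(r[2],1),'circ',np.round(e[0],1),round(e[1],1))
# white hub / disc centre of roller, knob
for n in ('roller','knob'):
    u,v,h=px[n]; w=f['pixels'][v-14:v+15,u-14:u+15].min(2)>140; y,x=np.nonzero(w); print(n,'hub',ray(f,u-14+x.mean(),v-14+y.mean(),h).round(1))
# caddy: points 10..30 high in area, outline
W=C.reshape(-1,3); m=(W[:,2]>15)&(W[:,2]<30)&(W[:,0]>520)&(W[:,0]<760)&(abs(W[:,1])<240)
r=cv2.minAreaRect(W[m,:2].astype(np.float32)); print('caddy',r)
L=ray(f,225+38/3.7,115+303/3.7,24); R=ray(f,225+738/3.7,115+360/3.7,24); yv=(L-R); wd=np.hypot(*yv[:2]); yv/=wd; xv=np.array([yv[1],-yv[0],0])
print('front edge',L,R,wd,'yaw',np.degrees(np.arctan2(xv[1],xv[0])))
M=(L+R)/2
for i,n in enumerate(('head','knob','guide','roller')): print(n,(M+xv*48+yv*(150-100*i)).round(1))
# stock check
for n,(a,b,h) in dict(roller=(707,119,54),guide=(530,103,54),roll0=(623,112,54),guide0=(447,97,54),knob=(315,89,49)).items(): print('stock',n,ray(f,225+a/3.7,115+b/3.7,h).round(1))
E
python3 m2.py
```

```text
roller top 426 mean [ 407.7 -159.4   43.1] rect [ 408.  -159.9] [46.1 45.3] 88.5 circ [ 407.7 -160. ] 24.0
roller scene 281 mean [ 411.7 -157.7   43. ] rect [ 409.4 -158.2] [46.4 45.5] 36.8 circ [ 408.4 -157.9] 25.2
guide top 368 mean [ 354.5 -274.3   48.6] rect [ 353.9 -274.5] [42.  40.4] 88.3 circ [ 355.  -275.2] 21.8
guide scene 229 mean [ 357.6 -272.9   48.3] rect [ 355.2 -273.9] [42.1 44.8] 87.5 circ [ 355.3 -274.2] 23.7
knob top 414 mean [428.7 131.2  43.9] rect [429.6 137. ] [51.3 54.2] 85.9 circ [428.8 131.8] 30.9
knob scene 331 mean [432.9 133.3  42.6] rect [432.5 128.9] [56.4 51.2] 51.9 circ [429.3 132.3] 31.2
head top 232 mean [456.4  -9.4  43.9] rect [457.8 -11.2] [28.5 38.8] 36.3 circ [456.1  -9.7] 21.6
head scene 210 mean [460.3  -7.4  42.4] rect [459.2  -9.2] [31.7 38.6] 35.5 circ [456.9  -7.8] 22.1
roller hub [ 408.5 -159.8   46. ]
knob hub [429.5 132.4  43. ]
caddy ((645.41259765625, 9.245223999023438), (444.4649353027344, 169.69754028320312), 83.21302032470703)
front edge [584.94719889 218.22503546  24.        ] [ 538.26796453 -185.61774197   24.        ] 406.53159754203693 yaw -6.593424117843478
head [626.5 159.8  24. ]
knob [615.   60.5  24. ]
guide [603.5 -38.9  24. ]
roller [ 592.1 -138.2   24. ]
stock roller [ 671.9 -168.7   54. ]
stock guide [684.8 -69.4  54. ]
stock roll0 [ 677.6 -121.6   54. ]
stock guide0 [690.  -22.5  54. ]
stock knob [699.   52.5  49. ]
```

Request:
{"api": "send_rows", "payload": {
  "motion": [
    [0.463,0.776,-0.188,0,0,-0.406,0.5],
    [0.463,0.776,-0.188,0,0,-0.406,0.5],
    [0.463,0.776,-0.188,0,0,-0.406,0.5],
    [0.463,0.776,-0.188,0,0,-0.406,0.5],
    [0.463,0.776,-0.188,0,0,-0.406,0.5],
    [0.463,0.776,-0.188,0,0,-0.406,0.5],
    [0.463,0.776,-0.188,0,0,-0.406,0.5],
    [0.463,0.776,-0.188,0,0,-0.406,0.5],
    [0.463,0.776,-0.188,0,0,-0.406,0.5],
    [0.463,0.776,-0.188,0,0,-0.406,0.5],
    [0.463,0.776,-0.188,0,0,-0.406,0.5],
    [0.463,0.776,-0.188,0,0,-0.406,0.5]
  ],
  "squeeze": 20
}}

```text
time_s: 1.6
ee_pos: [407.6, -160.1, 120.2]
ee_rot: [180.0, -0.0, -6.6]
force: [-0.9, -0.1, -0.2]
gripper_width: 68.9
gripper_force: 0.0
```

Request:
{"api": "send_rows", "payload": {
  "motion": [
    [0,0,-0.056,0,0,0,0.5],
    [0,0,-0.112,0,0,0,0.5],
    [0,0,-0.168,0,0,0,0.5],
    [0,0,-0.2,0,0,0,0.5],
    [0,0,-0.224,0,0,0,0.5],
    [0,0,-0.224,0,0,0,0.5],
    [0,0,-0.224,0,0,0,-1],
    [0,0,-0.224,0,0,0,-1],
    [0,0,-0.224,0,0,0,-1],
    [0,0,-0.224,0,0,0,-1],
    [0,0,-0.224,0,0,0,-1],
    [0,0,-0.224,0,0,0,-1]
  ],
  "squeeze": 20
}}

```text
time_s: 3.1
ee_pos: [408.4, -159.5, 8.6]
ee_rot: [180.0, -0.1, -6.5]
force: [-0.7, -0.2, 5.7]
gripper_width: 47.7
gripper_force: 20.0
```

Request:
{"api": "send_rows", "payload": {
  "motion": [
    [0,0,0.05,0,0,0,-1],
    [0,0,0.11,0,0,0,-1],
    [0,0,0.164,0,0,0,-1],
    [0.09,0.011,0.164,0,0,0,-1],
    [0.18,0.021,0.164,0,0,0,-1],
    [0.27,0.032,0.164,0,0,0,-1],
    [0.34,0.04,0.164,0,0,0,-1],
    [0.368,0.043,0.164,0,0,0,-1],
    [0.368,0.043,0.164,0,0,0,-1],
    [0.368,0.043,0.12,0,0,0,-1],
    [0.368,0.043,0.08,0,0,0,-1],
    [0.368,0.043,0.05,0,0,0,-1],
    [0.368,0.043,0.03,0,0,0,-1],
    [0.368,0.043,0.02,0,0,0,-1],
    [0.368,0.043,0.015,0,0,0,-1],
    [0.368,0.043,0.015,0,0,0,-1]
  ]
}}

```text
time_s: 5.1
ee_pos: [592.1, -137.8, 15.7]
ee_rot: [180.0, -0.0, -6.5]
force: [0.1, -0.0, -1.4]
gripper_width: 47.6
gripper_force: 20.0
```

Request:
{"api": "send_rows", "payload": {
  "motion": [
    [0,0,-0.002,0,0,0,-1],
    [0,0,-0.002,0,0,0,0.36],
    [0,0,-0.002,0,0,0,0.36],
    [0,0,-0.002,0,0,0,0.36],
    [0,0,-0.002,0,0,0,0.36],
    [0,0,0.04,0,0,0,0.36],
    [0,0,0.12,0,0,0,0.36],
    [0,0,0.209,0,0,0,0.5],
    [-0.11,-0.063,0.209,0,0,0,0.5],
    [-0.22,-0.127,0.209,0,0,0,0.5],
    [-0.33,-0.19,0.209,0,0,0,0.5],
    [-0.42,-0.242,0.209,0,0,0,0.5],
    [-0.474,-0.273,0.209,0,0,0,0.5],
    [-0.474,-0.273,0.209,0,0,0,0.5],
    [-0.474,-0.273,0.209,0,0,0,0.5]
  ]
}}

```text
time_s: 6.98
ee_pos: [355.7, -274.3, 120.2]
ee_rot: [180.0, -0.1, -6.5]
force: [0.3, -0.4, 0.6]
gripper_width: 68.1
gripper_force: 0.0
```

Run:
```python
from h import *
a=grab('top')['pixels'][110:330,140:500]; cv2.imwrite('pics/t1.png',cv2.resize(a,(800,489))[:,:,::-1])
```

```text
(no output)
```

View pics/t1.png

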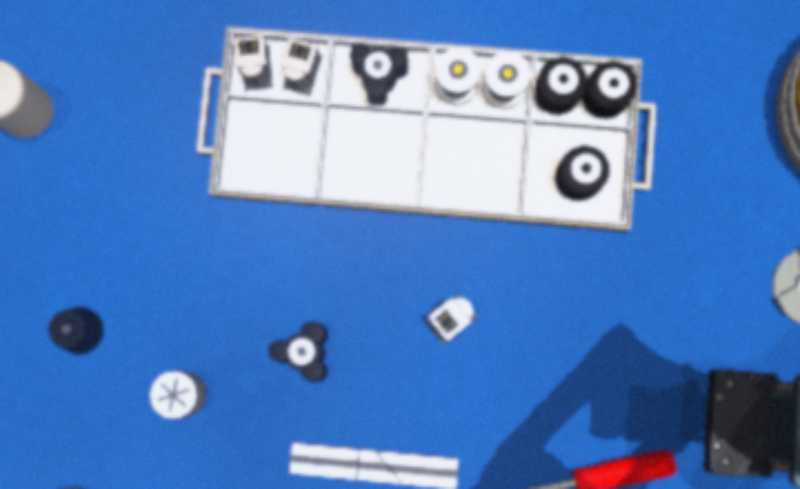

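The roller stands upright near the middle of its compartment, at crop pixel (582,172). The guide is next.

Request:
{"api": "send_rows", "payload": {
  "motion": [
    [0,0,-0.056,0,0,0,0.5],
    [0,0,-0.112,0,0,0,0.5],
    [0,0,-0.168,0,0,0,0.5],
    [0,0,-0.21,0,0,0,0.5],
    [0,0,-0.23,0,0,0,0.5],
    [0,0,-0.23,0,0,0,0.5],
    [0,0,-0.23,0,0,0,-1],
    [0,0,-0.23,0,0,0,-1],
    [0,0,-0.23,0,0,0,-1],
    [0,0,-0.23,0,0,0,-1],
    [0,0,-0.23,0,0,0,-1],
    [0,0,-0.23,0,0,0,-1]
  ],
  "squeeze": 20
}}

```text
time_s: 8.52
ee_pos: [355.2, -274.6, 5.5]
ee_rot: [180.0, -0.0, -6.5]
force: [-1.3, 0.4, 5.6]
gripper_width: 42.2
gripper_force: 20.0
```

Request:
{"api": "send_rows", "payload": {
  "motion": [
    [0,0,0.05,0,0,0,-1],
    [0,0,0.11,0,0,0,-1],
    [0,0,0.17,0,0,0,-1],
    [0.08,0.076,0.17,0,0,0,-1],
    [0.16,0.152,0.17,0,0,0,-1],
    [0.24,0.227,0.17,0,0,0,-1],
    [0.32,0.303,0.17,0,0,0,-1],
    [0.4,0.379,0.17,0,0,0,-1],
    [0.46,0.436,0.17,0,0,0,-1],
    [0.497,0.471,0.17,0,0,0,-1],
    [0.497,0.471,0.17,0,0,0,-1],
    [0.497,0.471,0.12,0,0,0,-1],
    [0.497,0.471,0.08,0,0,0,-1],
    [0.497,0.471,0.05,0,0,0,-1],
    [0.497,0.471,0.03,0,0,0,-1],
    [0.497,0.471,0.02,0,0,0,-1],
    [0.497,0.471,0.015,0,0,0,-1],
    [0.497,0.471,0.013,0,0,0,-1],
    [0.497,0.471,0.013,0,0,0,-1]
  ]
}}

```text
time_s: 10.9
ee_pos: [603.6, -38.8, 11.8]
ee_rot: [180.0, -0.0, -6.5]
force: [0.1, 0.7, -1.3]
gripper_width: 42.2
gripper_force: 20.0
```

Request:
{"api": "send_rows", "payload": {
  "motion": [
    [0,0,0,0,0,0,0.27],
    [0,0,0,0,0,0,0.27],
    [0,0,0,0,0,0,0.27],
    [0,0,0,0,0,0,0.27],
    [0,0,0.04,0,0,0,0.27],
    [0,0,0.12,0,0,0,0.27],
    [0,0,0.217,0,0,0,0.27],
    [-0.08,0.081,0.217,0,0,0.02,0.6],
    [-0.16,0.162,0.217,0,0,0.04,0.6],
    [-0.24,0.243,0.217,0,0,0.06,0.6],
    [-0.31,0.314,0.217,0,0,0.075,0.6],
    [-0.348,0.352,0.217,0,0,0.075,0.6],
    [-0.348,0.352,0.217,0,0,0.075,0.6],
    [-0.348,0.352,0.217,0,0,0.075,0.6]
  ]
}}

```text
time_s: 12.65
ee_pos: [430.3, 137.0, 120.2]
ee_rot: [180.0, -0.1, -2.0]
force: [-0.7, -0.1, 0.2]
gripper_width: 73.1
gripper_force: 0.0
```

Run:
```python
from h import *
a=grab('scene')['pixels'][170:380,170:480]; w=grab('wrist'); 
cv2.imwrite('pics/t2.png',np.hstack([cv2.resize(a,(400,300)),cv2.resize(w['pixels'],(400,300))])[:,:,::-1])
```

```text
(no output)
```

View pics/t2.png

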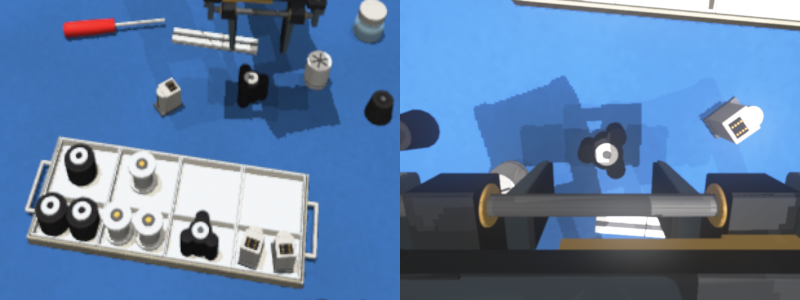

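The guide is standing in its compartment. The wrist view shows the knob centred between the fingers, with its single lobe to the left.

Request:
{"api": "send_rows", "payload": {
  "motion": [
    [0,0,-0.056,0,0,0,0.6],
    [0,0,-0.112,0,0,0,0.6],
    [0,0,-0.168,0,0,0,0.6],
    [0,0,-0.21,0,0,0,0.6],
    [0,0,-0.226,0,0,0,0.6],
    [0,0,-0.226,0,0,0,0.6],
    [0,0,-0.226,0,0,0,-1],
    [0,0,-0.226,0,0,0,-1],
    [0,0,-0.226,0,0,0,-1],
    [0,0,-0.226,0,0,0,-1],
    [0,0,-0.226,0,0,0,-1],
    [0,0,-0.226,0,0,0,-1]
  ],
  "squeeze": 20
}}

```text
time_s: 14.25
ee_pos: [429.9, 137.4, 7.6]
ee_rot: [-180.0, -0.1, -2.0]
force: [-0.2, -0.4, 6.3]
gripper_width: 51.7
gripper_force: 19.8
```

Request:
{"api": "send_rows", "payload": {
  "motion": [
    [0,0,0.05,0,0,0,-1],
    [0,0,0.11,0,0,0,-1],
    [0,0,0.17,0,0,0,-1],
    [0.08,-0.033,0.17,0,0,-0.02,-1],
    [0.16,-0.066,0.17,0,0,-0.04,-1],
    [0.24,-0.1,0.17,0,0,-0.06,-1],
    [0.32,-0.133,0.17,0,0,-0.075,-1],
    [0.371,-0.153,0.17,0,0,-0.075,-1],
    [0.371,-0.153,0.17,0,0,-0.075,-1],
    [0.371,-0.153,0.17,0,0,-0.075,-1],
    [0.371,-0.153,0.12,0,0,-0.075,-1],
    [0.371,-0.153,0.08,0,0,-0.075,-1],
    [0.371,-0.153,0.05,0,0,-0.075,-1],
    [0.371,-0.153,0.03,0,0,-0.075,-1],
    [0.371,-0.153,0.02,0,0,-0.075,-1],
    [0.371,-0.153,0.015,0,0,-0.075,-1],
    [0.371,-0.153,0.013,0,0,-0.075,-1],
    [0.371,-0.153,0.013,0,0,-0.075,-1]
  ]
}}

```text
time_s: 16.5
ee_pos: [615.1, 60.7, 13.8]
ee_rot: [-180.0, -0.0, -6.5]
force: [0.3, -1.1, -2.0]
gripper_width: 51.8
gripper_force: 19.8
```

Request:
{"api": "send_rows", "payload": {
  "motion": [
    [0,0,0,0,0,0,0.36],
    [0,0,0,0,0,0,0.36],
    [0,0,0,0,0,0,0.36],
    [0,0,0,0,0,0,0.36],
    [0,0,0.04,0,0,0,0.36],
    [0,0,0.12,0,0,0,0.36],
    [0,0,0.213,0,0,0,0.36],
    [-0.07,-0.031,0.213,0,0,-0.14,0.36],
    [-0.14,-0.062,0.213,0,0,-0.28,0.36],
    [-0.2,-0.089,0.213,0,0,-0.42,0.36],
    [-0.26,-0.116,0.213,0,0,-0.56,0.36],
    [-0.315,-0.14,0.213,0,0,-0.7,0.36],
    [-0.315,-0.14,0.213,0,0,-0.742,0.36],
    [-0.315,-0.14,0.213,0,0,-0.742,0.36],
    [-0.315,-0.14,0.213,0,0,-0.742,0.36]
  ]
}}

```text
time_s: 18.38
ee_pos: [457.7, -9.2, 120.1]
ee_rot: [-180.0, -0.0, -51.0]
force: [-0.1, 0.3, -0.6]
gripper_width: 62.0
gripper_force: 0.0
```

Run:
```python
from h import *
a=grab('scene')['pixels'][170:380,170:480]; w=grab('wrist'); 
cv2.imwrite('pics/t3.png',np.hstack([cv2.resize(a,(400,300)),cv2.resize(w['pixels'],(400,300))])[:,:,::-1])
```

```text
(no output)
```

View pics/t3.png

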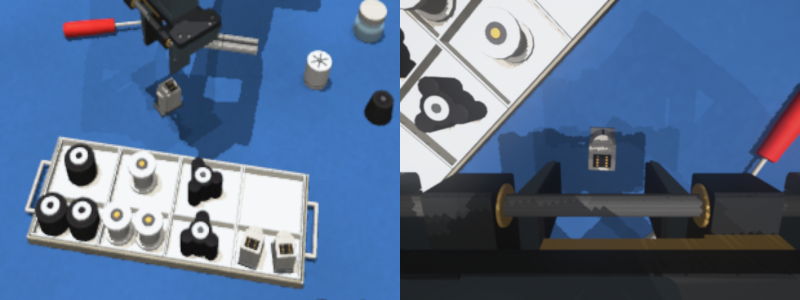

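The knob is in its bin. The wrist view shows the head square and centred between the fingers.

Request:
{"api": "send_rows", "payload": {
  "motion": [
    [0,0,-0.056,0,0,0,0.36],
    [0,0,-0.112,0,0,0,0.36],
    [0,0,-0.168,0,0,0,0.36],
    [0,0,-0.21,0,0,0,0.36],
    [0,0,-0.226,0,0,0,0.36],
    [0,0,-0.226,0,0,0,0.36],
    [0,0,-0.226,0,0,0,-1],
    [0,0,-0.226,0,0,0,-1],
    [0,0,-0.226,0,0,0,-1],
    [0,0,-0.226,0,0,0,-1],
    [0,0,-0.226,0,0,0,-1],
    [0,0,-0.226,0,0,0,-1],
    [0,0,-0.226,0,0,0,-1]
  ],
  "squeeze": 20
}}

```text
time_s: 20.1
ee_pos: [457.7, -9.3, 7.3]
ee_rot: [-180.0, -0.0, -51.0]
force: [-0.8, 1.8, 5.1]
gripper_width: 28.6
gripper_force: 20.0
```

Request:
{"api": "send_rows", "payload": {
  "motion": [
    [0,0,0.05,0,0,0,-1],
    [0,0,0.11,0,0,0,-1],
    [0,0,0.17,0,0,0,-1],
    [0.06,0.06,0.17,0,0,0.14,-1],
    [0.12,0.12,0.17,0,0,0.28,-1],
    [0.18,0.18,0.17,0,0,0.42,-1],
    [0.24,0.24,0.17,0,0,0.56,-1],
    [0.3,0.3,0.17,0,0,0.7,-1],
    [0.338,0.338,0.17,0,0,0.742,-1],
    [0.338,0.338,0.17,0,0,0.742,-1],
    [0.338,0.338,0.17,0,0,0.742,-1],
    [0.338,0.338,0.12,0,0,0.742,-1],
    [0.338,0.338,0.08,0,0,0.742,-1],
    [0.338,0.338,0.05,0,0,0.742,-1],
    [0.338,0.338,0.03,0,0,0.742,-1],
    [0.338,0.338,0.02,0,0,0.742,-1],
    [0.338,0.338,0.015,0,0,0.742,-1],
    [0.338,0.338,0.013,0,0,0.742,-1],
    [0.338,0.338,0.013,0,0,0.742,-1]
  ]
}}

```text
time_s: 22.48
ee_pos: [626.6, 159.8, 13.8]
ee_rot: [-180.0, -0.0, -6.5]
force: [0.1, -0.2, -1.1]
gripper_width: 28.7
gripper_force: 20.0
```

Release, rise, and draw back clear of the caddy.

Request:
{"api": "send_rows", "payload": {
  "motion": [
    [0,0,0,0,0,0,0.2],
    [0,0,0,0,0,0,0.2],
    [0,0,0,0,0,0,0.2],
    [0,0,0,0,0,0,0.2],
    [0,0,0,0,0,0,0.2],
    [0,0,0.04,0,0,0,0.2],
    [0,0,0.12,0,0,0,0.2],
    [0,0,0.22,0,0,0,0.2],
    [0,0,0.33,0,0,0,0.2],
    [-0.1,-0.1,0.4,0,0,0,0.2],
    [-0.2,-0.2,0.4,0,0,0,0.2],
    [-0.3,-0.3,0.4,0,0,0,0.2],
    [-0.38,-0.38,0.4,0,0,0,0.2],
    [-0.38,-0.38,0.4,0,0,0,0.2],
    [-0.38,-0.38,0.4,0,0,0,0.2]
  ]
}}

```text
time_s: 24.35
ee_pos: [435.3, -31.2, 213.9]
ee_rot: [180.0, -0.0, -6.6]
force: [-0.4, -0.3, -1.1]
gripper_width: 54.7
gripper_force: 0.0
```

Run:
```python
from h import *
a=grab('scene')['pixels'][170:380,170:490]; w=grab('top')['pixels'][110:370,140:440]; 
cv2.imwrite('pics/t4.png',np.hstack([cv2.resize(a,(400,300)),cv2.resize(w,(400,340))[:300]])[:,:,::-1])
```

```text
(no output)
```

View pics/t4.png

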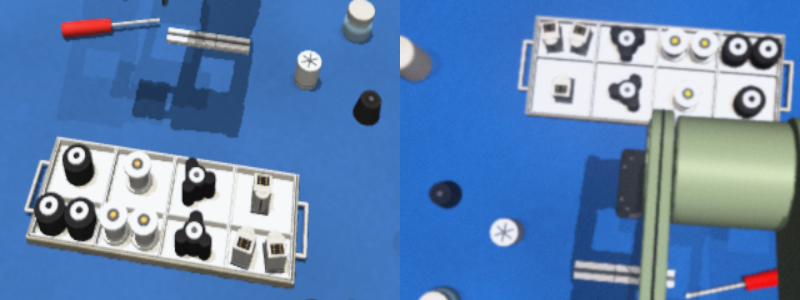

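All four parts stand upright in the front compartments behind which their own kind is stocked, and both look-alikes are where they were.

```bash
python3 -c "
from h import *
print(env.job_done())"
```

```text
the job is handed in; nothing more can be done
None
```

The job is handed in: the pinch roller, tape guide, reel-lock knob and tape head each stand upright in the front compartment of their own bin, and the rubber foot and capacitor were left untouched (about 24 s of the 96 s used).

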